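# Complete the carton row and lock its end stop one hole tighter

## Robot

A 6-joint arm with a two-finger parallel gripper is mounted at the origin on the work surface. World frame = base frame: x ahead of the robot, y to its left, z up, the work surface at z = 0. Lengths are in m, angles in degrees, forces in N, time in s.
With the tool pointing down it reaches from about 0.35 to 0.875 m from the base axis. Payload 4.2 kg.
Tool frame: the origin (TCP) lies midway between the tips of the shut fingers; the grasp point (between the pads) lies 19 mm behind it (r.pinch_z is the distance from the TCP to the grasp point, in m); z points along the fingers, y is the line along which they close (so a half turn about z gives the same grasp; the last joint's range is limited). The gripper opens to 87 mm and grips with 3 to 60 N. Pads are 19 mm wide; open, the fingers measure 117 mm over their backs; the gripper's body (75 mm by 190 mm) begins 51 mm behind the grasp point.
Start: joints at [86.494, 22.042, 0.453, 0, -68.411, -14.817], TCP at [0.196, 0.593, 0.223] pointing down, gripper open.
Joint ranges: [-179.83, 179.83], [-69.29, 118.12], [-61.27, 80.66], [-181.25, 117.63], [-171.15, -9.14], [-177.46, 177.46]. Speed limits (degrees/s): [159.86, 159.86, 180, 180, 180, 180].

## Interface

Orientations are given as a 3x3 rotation matrix whose columns are the frame's x, y, z axes.
In Python, from station import r, imaging, models gives the robot as it stands. The module is installed in compiled form; this text tells all that it offers.
- The arm moves only by the tool apply_moves, never from a script. Its argument "moves" is a list of rows, each a list of 2 entries, a list of its own where there are three numbers: the shift along the tool's x, y, z in m, then the turn about the tool's z in degrees. A call has 1 to 5 rows; each row shifts and turns the commanded pose from where the row before left it, along the tool's axes as they then stand; what a row does not reach is not made up. A row lasts 1/12 s, in which the tool goes at most 41.7 mm and 7.16 degrees, less where a joint would pass 70% of its speed; a pose out of reach is approached as far as the arm can. A call is refused whole if a number of a shift passes 0.0417 or a number of a turn 7.16, either way. A call with a gripper value outside its range is refused whole. "hand" is the finger opening in m, from 0 to 0.087, set as the call begins (left out, the last holds). The fingers move at their own pace and stop on an object; the grip force is fixed at half the most. Time passes only in rows, so rows that do not move let the fingers close. It gives the time, the measured TCP pose, the force, the opening and the grip force at its end, in the units of the state.
- r.sense(): the state, without advancing time (a new reading comes with each control period).
- imaging.capture(name): name is "scene" or "top" or "wrist"; returns a dict with "frame" (480x640x3 uint8, blue, green, red), "intrinsics" (3x3 intrinsics, pixels), "dist" ([k1, k2, p1, p2, k3] as OpenCV has them; the pictures are not rectified), "eye" and "orientation" of the camera in the world. Camera axes: x right, y down, z forward; pixel columns grow to the right and rows downward; lengths in m; the calibration is good to about 2 mm. A picture is of the moment at which its call begins. There is no depth.
- r.finish_job(): hands the job in; it is judged then, once.
Trained networks look in a picture, given as the dict that the camera call returned (one of the last four; its "shot" number tells which), for a name from the list of things; names that differ only in an ending like _2 or _b are one class to them, and where a whole thing is asked for, a point or a joint stands for the part that bears it (a point fixed in the world has none). Each returns a list of dicts, best first, with "confidence" (0 to 1); they miss things now and then, are a little off and sometimes report something else, mostly with a low value. They report only what shows in the picture. A call takes as long as a camera call. They do not tell look-alikes from the thing itself.
- models.cut_out(picture, target): "region" (480x640 bool, what is visible of it) and "extent" ([left, top, width, height] as shares, 0 to 1, of the picture: columns of its width, rows of its height, round what is visible of it).
- models.place_of(picture, target): "at" ([column, row] as shares, 0 to 1, of the picture: columns of its width, rows of its height: a listed point, or the origin of a listed thing).
The state is a dict: "time_s": time; "joints": joint angles; "joint_velocities": joint speeds; "effort": joint torques, N m; "tcp_pos": TCP position; "ee_rot": TCP orientation; "wrist_force": force on the tool from outside, world axes, zero at the start; "moment": the same for the moment, N m; "gripper_width": opening from 0.0 (shut) to 1.0 (fully open); "gripper_force": force on a finger pad.
Only numpy, scipy, OpenCV 4.12 (cv2) and the standard library are available. Lean on these libraries where they do the work, as an engineer would, in place of code of your own. Each camera call takes 0.05 s, during which the arm holds its last target. There are 200 camera calls.

## Task

Stand the two white cartons that are out on the bench upright on the dark grey board beside the two already there, so that all four make one straight side-by-side row, faces flush, between the blue end wall and the blue sliding stop. Then pull the stop's red plunger knob up clear, slide the stop to the next hole towards the cartons so that it closes the row, and push the plunger fully home in that hole. Its spring lifts it again, so finish while still holding the knob pressed home with the gripper; leave everything else on the bench where it is.

Things in the scene. Friction and masses are not known exactly. Their poses are not given: they have to be found in the camera images.
- gauge: row gauge fixed to the bench, turned up to 0.2 rad: dark grey board 200 (x) x 320 (y) x 12 mm, origin at the centre of its underside, z up. The carton row runs along its y, carton centres on the line x = -45 mm, carton x parallel to gauge x (either way round). A blue wall closes the row's -y end: inner face at y = -142 mm, top 82 mm above the bench.
- stop (a joint): travel along the rail of the blue stop, m: 0 (+-1 mm) at the start hole, grows towards the cartons (gauge -y), 0.036 at the next hole. 2 N friction; carry its knob along to move it. The pin has 1.5 mm play in a hole. A sleeve 44 mm along the rail, 42 wide, top 60 mm above the bench; an 8 mm plate across the board, 15 to 75 mm above the bench.
- stop_face (a point): centre of the stop plate's face that looks to the cartons (gauge -y), 45 mm above the bench; the plate reaches from gauge x = -75 to +28 mm. The face is at gauge y = 60 mm at the start and 24 mm in the next hole, where the four cartons (160 mm) have 6 mm to spare; the stop pushes the cartons together as it closes.
- plunger (a joint): height of the red lock plunger above fully home, m: 0 = home, 0.024 = upper limit. Its 8 mm round-nosed pin is 14 mm deep in the hole at 0, so it is clear above 0.014. A spring (500 N/m) rests it at about 0.007, where it still locks: about 4 N down holds it home, about 8 N lifts it to the limit.
- knob: red knob on the plunger, straight above the pin: upright cylinder, 26 mm in diameter, 28 mm high, gauge x = 50 mm; origin at its centre, 90 mm above the bench when home, about 97 mm at rest. Around it, above 75 mm, the nearest thing is the carton row, whose far faces are 67 mm from its axis towards gauge -x.
- next_hole (a point): centre of the mouth of the next hole (gauge x = 50, y = 36 mm), on top of the aluminium rail, 52 mm above the bench. The rail is 30 mm wide, along gauge y from -155 to 155 mm, with holes 11 mm wide every 36 mm (y = 108, 72, 36, 0, ...); the stop starts locked in the one at y = 72.
- carton_a: white carton, 56 deep (its x) x 40 wide (its y) x 90 high mm, about 150 g, red panel on the two narrow upright faces (those that look along its +x and -x); origin at the centre of its underside, z up. Already on the board, first beside the end wall.
- carton_b: white carton, 56 deep (its x) x 40 wide (its y) x 90 high mm, about 150 g, red panel on the two narrow upright faces (those that look along its +x and -x); origin at the centre of its underside, z up. Already on the board, next to carton_a.
- carton_c: white carton, 56 deep (its x) x 40 wide (its y) x 90 high mm, about 150 g, red panel on the two narrow upright faces (those that look along its +x and -x); origin at the centre of its underside, z up. Starts upright on the bench, on one side of the gauge.
- carton_d: white carton, 56 deep (its x) x 40 wide (its y) x 90 high mm, about 150 g, red panel on the two narrow upright faces (those that look along its +x and -x); origin at the centre of its underside, z up. Starts upright on the bench, on the other side of the gauge.
- tumbler: bystander: red drinking bottle, 66 mm in diameter, 190 mm high, beyond the gauge; origin under its centre
- white_bottle: bystander: white bottle, 56 mm in diameter, 120 mm high, beyond the gauge; origin under its centre
- tape_roll: bystander: roll of brown tape lying flat, 80 mm in diameter, 48 mm high, to the right; origin under its centre
- brown_carton: bystander: brown carton, 100 x 130 x 70 mm, beyond the gauge; origin under its centre
- red_scanner: bystander: flat red scanner, 120 x 70 x 30 mm, to the left; origin under its centre
- screwdriver: bystander: screwdriver lying to the right; origin under its middle
There are look-alikes about, which are no part of the job. What is shaped like the carton_c but green is not meant.

How it is judged (in metres and radians):
On the way, in this order (a step that is already met when the one before it is completed fails the run):
1. all four cartons stand upright and released in one flush row on the board, between end wall and stop, with the stop still locked in its first hole (x of carton_a in the frame of gauge between -0.053 and -0.037 m and y of carton_a in the frame of gauge between -0.127 and 0.043 m and z of carton_a in the frame of gauge between 0.008 and 0.017 m and angle between the x axis of each of carton_a, carton_b, carton_c, carton_d and the x axis of gauge, either way round below 0.14 rad and angle between each of carton_a, carton_b, carton_c, carton_d's own z axis and vertical below 0.08 rad and x of carton_b in the frame of gauge between -0.053 and -0.037 m and y of carton_b in the frame of gauge between -0.127 and 0.043 m and z of carton_b in the frame of gauge between 0.008 and 0.017 m and x of carton_c in the frame of gauge between -0.053 and -0.037 m and y of carton_c in the frame of gauge between -0.127 and 0.043 m and z of carton_c in the frame of gauge between 0.008 and 0.017 m and x of carton_d in the frame of gauge between -0.053 and -0.037 m and y of carton_d in the frame of gauge between -0.127 and 0.043 m and z of carton_d in the frame of gauge between 0.008 and 0.017 m and contact force between the fingers and carton_a below 0.3 N and contact force between the fingers and carton_b below 0.3 N and contact force between the fingers and carton_c below 0.3 N and contact force between the fingers and carton_d below 0.3 N and value of joint stop below 0.006 m and value of joint plunger below 0.014 m), for 0.2 s.
2. the plunger is pulled up clear of the hole (value of joint plunger above 0.0145 m), for 0.1 s.
At the end, for the whole second after the job is handed in: Stop in the next hole (36 mm on, within 4), plunger within 4 mm of home under the fingers' push (over 2 N); all four cartons still and upright (0.08 rad) on the board between wall and stop, within 8 mm of the row's line and 0.14 rad of square (value of joint stop between 0.032 and 0.04 m and value of joint plunger below 0.004 m and contact force between the fingers and knob above 2 N and velocity of joint stop between -0.01 and 0.01 m/s and x of carton_a in the frame of gauge between -0.053 and -0.037 m and y of carton_a in the frame of gauge between -0.127 and 0.008 m and z of carton_a in the frame of gauge between 0.008 and 0.017 m and angle between the x axis of each of carton_a, carton_b, carton_c, carton_d and the x axis of gauge, either way round below 0.14 rad and angle between each of carton_a, carton_b, carton_c, carton_d's own z axis and vertical below 0.08 rad and x of carton_b in the frame of gauge between -0.053 and -0.037 m and y of carton_b in the frame of gauge between -0.127 and 0.008 m and z of carton_b in the frame of gauge between 0.008 and 0.017 m and x of carton_c in the frame of gauge between -0.053 and -0.037 m and y of carton_c in the frame of gauge between -0.127 and 0.008 m and z of carton_c in the frame of gauge between 0.008 and 0.017 m and x of carton_d in the frame of gauge between -0.053 and -0.037 m and y of carton_d in the frame of gauge between -0.127 and 0.008 m and z of carton_d in the frame of gauge between 0.008 and 0.017 m and linear speed of each of carton_a, carton_b, carton_c, carton_d below 0.02 m/s); the arm keeps its last pose, push and grip.
It fails at once if a bystander is moved more than 3 cm (distance of any of tumbler, white_bottle, tape_roll, brown_carton, red_scanner, screwdriver from where it was at the start of the episode above 0.03 m).
It also fails if it takes over 70 s, if anything falls off the work surface, if the arm or the gripper's body presses on something with over 40 N, if the wrist force passes 120 N, or if a joint passes its speed limit or range.

## Working session

There is one attempt and no reset: what is moved stays moved. The work goes in short steps, Python scripts to look and compute and a tool call to move; the robot and the scene stay as the last step left them, time stands still between calls to the robot, and variables do not carry over. Pictures are saved under pics/ and viewed, at most 11 in all, crops included, and the job is handed in when it is done.

Besides the shell and the picture viewer there is one more tool, called after "Request:" by a JSON object that holds its "fn" and its "kwargs", one argument or row to a line. apply_moves: Moves the arm, as the interface text tells. Its arguments: {"type":"object","properties":{"moves":{"type":"array"},"hand":{"type":"number"}},"required":["moves"]}

```bash
mkdir -p pics
cat > h.py <<'E'
import numpy as np, cv2
from station import r, imaging, models
def ray(p,uv):
    K=np.array(p["intrinsics"],float);D=np.array(p["dist"],float)
    n=cv2.undistortPoints(np.array(uv,float).reshape(-1,1,2),K,D).reshape(-1,2)
    R=np.array(p["orientation"],float)
    d=np.c_[n,np.ones(len(n))]@R.T
    return np.array(p["eye"],float),d
def onz(p,uv,z):
    e,d=ray(p,uv); return e+d*((z-e[2])/d[:,2])[:,None]
def tri(obs):
    A=np.zeros((3,3));b=np.zeros(3)
    L=[]
    for p,uv in obs:
        e,d=ray(p,[uv]);d=d[0]/np.linalg.norm(d[0]);P=np.eye(3)-np.outer(d,d);A+=P;b+=P@e;L.append((e,P))
    x=np.linalg.solve(A,b); return x,[float(np.linalg.norm(P@(x-e))) for e,P in L]
def proj(p,X):
    R=np.array(p["orientation"],float);e=np.array(p["eye"],float)
    rv=cv2.Rodrigues(R.T)[0];t=-R.T@e
    return cv2.projectPoints(np.array(X,float).reshape(-1,1,3),rv,t,np.array(p["intrinsics"],float),np.array(p["dist"],float))[0].reshape(-1,2)
E
python3 - <<'E'
from h import *
np.set_printoptions(precision=4,suppress=True)
for n in ["scene","top","wrist"]:
    p=imaging.capture(n);cv2.imwrite(f"pics/{n}0.png",p["frame"])
    print(n,p["eye"],np.array(p["orientation"]).tolist(),np.array(p["intrinsics"]).tolist(),p["dist"])
    if n=="wrist":continue
    for t in ["gauge","stop_face","knob","next_hole","carton_a","tumbler","white_bottle","tape_roll","brown_carton","red_scanner","screwdriver"]:
        print(t,[(round(d["confidence"],2),(np.array(d["at"])*[640,480]).round(1).tolist()) for d in models.place_of(p,t)])
E
```

```text
scene [ 1.2642 -0.3496  0.9307] [[0.4235232339411529, 0.6375354683751647, -0.643565534250931], [0.9057887586085684, -0.30839986971340577, 0.2905791546878456], [-0.013221009431050342, -0.706001449661694, -0.7080869706365248]] [[502.35262222498824, 0.0, 312.8671801504467], [0.0, 502.35262222498824, 240.41741501622334], [0.0, 0.0, 1.0]] [-0.1  0.   0.   0.   0. ]
gauge [(0.74, [304.3, 273.8])]
stop_face [(0.94, [325.1, 242.4])]
knob [(0.42, [336.9, 255.3])]
next_hole [(0.69, [321.7, 267.1])]
carton_a [(0.95, [251.2, 265.1]), (0.76, [193.9, 240.0]), (0.71, [180.2, 304.4]), (0.63, [266.1, 263.5]), (0.63, [162.8, 273.3]), (0.6, [213.3, 327.6])]
tumbler [(0.69, [437.9, 324.9])]
white_bottle [(0.7, [283.2, 377.6])]
tape_roll [(0.9, [170.9, 367.8])]
brown_carton [(0.65, [378.1, 347.7])]
red_scanner [(0.55, [453.8, 192.5]), (0.45, [394.7, 202.9])]
screwdriver []
top [0.2803 0.0031 1.6013] [[-0.003315544390882756, -0.9858853654987856, 0.1673889281306196], [-0.9999935506725528, 0.00349984440648722, 0.0008060412091411943], [-0.001380499435907131, -0.16738517611920126, -0.9858906110907292]] [[581.
[... 389 characters left out ...]
53.9, 309.0]), (0.76, [446.3, 267.1]), (0.64, [376.7, 278.8])]
tumbler [(0.72, [267.2, 162.0])]
white_bottle [(0.73, [389.4, 168.6])]
tape_roll [(0.7, [465.4, 214.4]), (0.57, [338.5, 255.3])]
brown_carton [(0.61, [316.9, 266.8]), (0.58, [317.3, 164.1])]
red_scanner [(0.89, [154.6, 286.0])]
screwdriver [(0.6, [501.5, 294.9])]
wrist [0.2637 0.5713 0.3845] [[-0.3132409151436802, -0.9172969223011268, -0.2458586695986738], [-0.9496736709383117, 0.302621338188397, 0.08087177752228893], [0.0002186469769525397, 0.25881785489016, -0.9659261204582652]] [[347.85275458782905, 0.0, 323.8644671116561], [0.0, 347.85275458782905, 233.2489542430152], [0.0, 0.0, 1.0]] [-0.0138  0.      0.      0.      0.    ]
```

View pics/scene0.png

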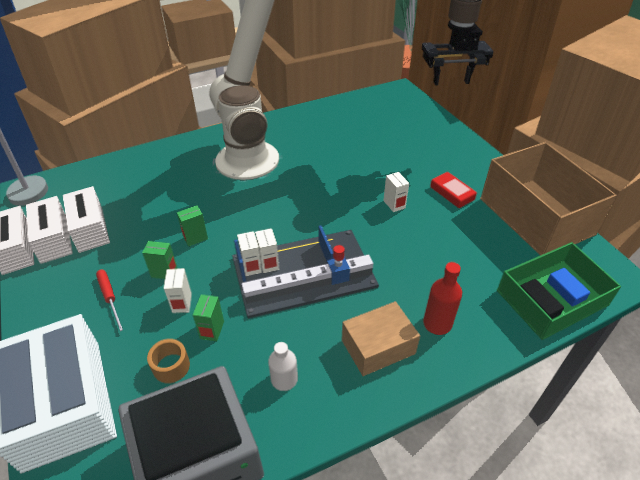

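View pics/top0.png

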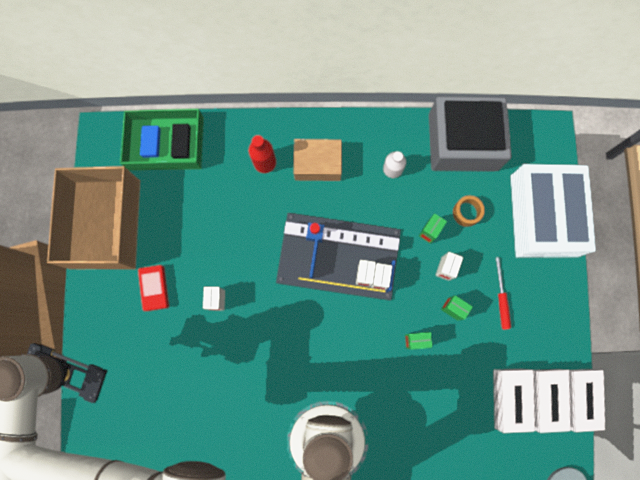

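The scene shows the gauge in the middle. Carton a/b are by the end wall at right, near top-picture (373,274). The stop with its red knob is at (315,228). One loose white carton is at left (212,298) and one at right (450,266); the green ones are look-alikes. Next I fit the poses to the masks in both views.

```bash
cat >> h.py <<'E'
def box(x,y,yaw,z0=0,dx=.056,dy=.040,dz=.090,cx=0,cy=0):
    P=np.array([[cx+a*dx/2,cy+b*dy/2,z0+c*dz] for a in(-1,1) for b in(-1,1) for c in(0,1)])
    c,s=np.cos(yaw),np.sin(yaw); R=np.array([[c,-s,0],[s,c,0],[0,0,1]])
    return P@R.T+[x,y,0]
def hull(p,X,S=4):
    m=np.zeros((480*S,640*S),np.uint8); h=cv2.convexHull(proj(p,X).astype(np.float32))
    cv2.fillPoly(m,[np.round((h+.5)*S-.5).astype(np.int32)],1); 
    return cv2.resize(m.astype(np.float32),(640,480),interpolation=cv2.INTER_AREA)
E
cat > fit.py <<'E'
from h import *
from scipy.optimize import minimize
np.set_printoptions(precision=4,suppress=True)
P={n:imaging.capture(n) for n in["scene","top"]}
M={n:[np.array(d["region"],bool) for d in models.cut_out(P[n],"carton_a") if d["confidence"]>.3] for n in P}
for nm,pt in [("left",(212,298)),("right",(450,266))]:
    g=onz(P["top"],[pt],.07)[0]
    def pick(n):
        q=proj(P[n],[[g[0],g[1],.045]])[0]; 
        return min(M[n],key=lambda m:np.hypot(*(np.argwhere(m).mean(0)[::-1]-q)))
    ms={n:pick(n) for n in P}
    def cost(v): return sum(np.abs(hull(P[n],box(v[0],v[1],v[2]))-ms[n]).sum()/ms[n].sum() for n in P)
    best=None
    for yaw in np.arange(-1.5,1.6,.3):
        o=minimize(cost,[g[0],g[1],yaw],method="Nelder-Mead",options=dict(initial_simplex=np.array([[g[0],g[1],yaw],[g[0]+.01,g[1],yaw],[g[0],g[1]+.01,yaw],[g[0],g[1],yaw+.2]])))
        if best is None or o.fun<best.fun: best=o
    print(nm,best.x,np.degrees(best.x[2]),best.fun,[m.sum() for m in ms.values()])
for t in ["knob","stop_face"]:
    obs=[(P[n],np.array(models.place_of(P[n],t)[0]["at"])*[640,480]) for n in P if models.place_of(P[n],t)]
    print(t,*tri(obs))
obs=[(P[n],np.array(models.place_of(P[n],"next_hole")[0]["at"])*[640,480]) for n in P]
print("next_hole",*tri(obs))
f=P["top"]["frame"]; cv2.imwrite("pics/c1.png",cv2.resize(f[205:310,270:410],None,fx=5,fy=5,interpolation=cv2.INTER_CUBIC))
f=P["scene"]["frame"]; cv2.imwrite("pics/c2.png",cv2.resize(f[215:325,225:385],None,fx=5,fy=5,interpolation=cv2.INTER_CUBIC))
s=r.sense();print(s["tcp_pos"],s["ee_rot"],s["time_s"],s["wrist_force"])
E
python3 fit.py
```

```text
left [0.385  0.3014 0.0104] 0.5961518254353385 0.11757172131147542 [np.int64(793), np.int64(488)]
right [ 0.4743 -0.3346 -0.362 ] -20.742932106559884 1.999884943342243 [np.int64(1010), np.int64(526)]
knob [0.573  0.0241 0.1006] [0.006693994067409737, 0.006693994067409726]
stop_face [0.471  0.0339 0.0341] [0.001080784390720358, 0.0010807843907202643]
next_hole [ 0.5593 -0.0086  0.0507] [0.003188136463871381, 0.0031881364638714303]
[0.1965 0.5933 0.2226] [[ 0.9493 -0.3143  0.    ]
 [-0.3143 -0.9493  0.    ]
 [ 0.     -0.     -1.    ]] 1.95 [ 0.0876 -0.2491  0.4685]
```

View pics/c1.png

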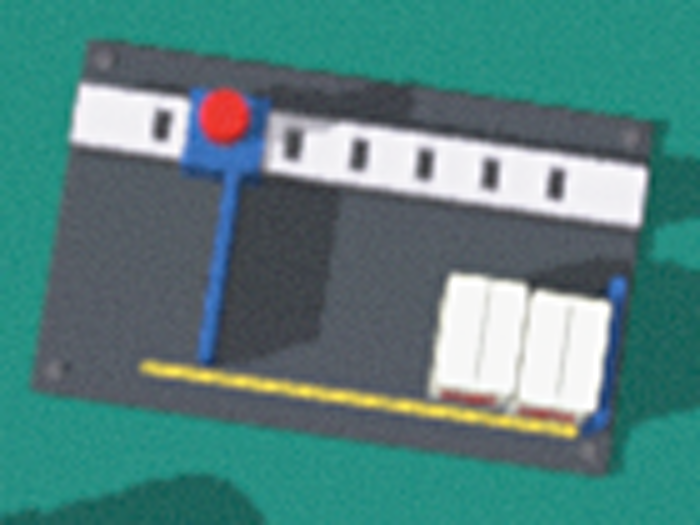

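View pics/c2.png

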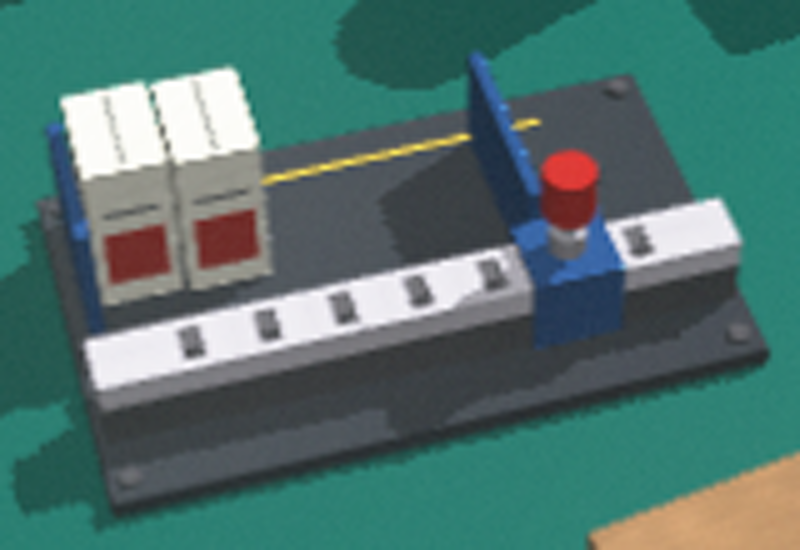

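The crops show the board corners clearly. In the top crop they are at (90,42), (657,122), (605,472) and (35,388). In the scene crop they are at (40,200), (632,77), (768,348) and (112,502).

```bash
cat > fit2.py <<'E'
from h import *
from scipy.optimize import minimize, least_squares
np.set_printoptions(precision=4,suppress=True)
P={n:imaging.capture(n) for n in["scene","top"]}
def comp(p,q):
    f=cv2.GaussianBlur(p["frame"],(3,3),0).astype(int); m=(f[...,1]<=f[...,2]*1.25).astype(np.uint8)
    k,l,st,c=cv2.connectedComponentsWithStats(m,connectivity=4)
    i=l[int(round(q[1])),int(round(q[0]))]; return (l==i)&(i>0)
for nm,qs in [("left",dict(scene=(396,190),top=(210,298))),("right",dict(scene=(178,290),top=(449,266)))]:
    ms={n:comp(P[n],qs[n]) for n in P}; g=onz(P["top"],[qs["top"]],.07)[0]
    def cost(v): return sum(np.abs(hull(P[n],box(*v))-ms[n]).sum()/max(1,ms[n].sum()) for n in P)
    best=None
    for yaw in np.arange(-1.5,1.6,.3):
        s=np.array([g[0],g[1],yaw]);o=minimize(cost,s,method="Nelder-Mead",options=dict(initial_simplex=np.vstack([s,s+[.01,0,0],s+[0,.01,0],s+[0,0,.2]])))
        if best is None or o.fun<best.fun: best=o
    print(nm,best.x,np.degrees(best.x[2]),best.fun,[m.sum() for m in ms.values()])
u=lambda c,o:(np.array(c)+.5)/5-.5+o
T=u([(90,42),(657,122),(605,472),(35,388)],[270,205]); S=u([(112,502),(40,200),(632,77),(768,348)],[225,215])
lt=[(.1,.16),(.1,-.16),(-.1,-.16),(-.1,.16)]; ls=[(.1,-.16),(-.1,-.16),(-.1,.16),(.1,.16)]
def W(v,l,z=.012):
    c,s=np.cos(v[2]),np.sin(v[2]);l=np.array(l);return np.c_[v[0]+c*l[:,0]-s*l[:,1],v[1]+s*l[:,0]+c*l[:,1],np.full(len(l),z)]
# extra: row line check
def res(v): return np.r_[(proj(P["top"],W(v,lt))-T).ravel(),(proj(P["scene"],W(v,ls))-S).ravel()]
o=least_squares(res,[.5,0,-.15],loss="soft_l1"); print("gauge",o.x,np.degrees(o.x[2]),res(o.x).round(1))
for a in [(-.045,-.122),(-.045,-.08),(-.045,-.03),(-.045,.015),(.05,.072),(.05,.036)]: print(a,W(o.x,[a])[0,:2])
for i in range(4): print(tri([(P["top"],T[i]),(P["scene"],S[ls.index(lt[i])])]))
E
python3 fit2.py
```

```text
left [ 0.3838  0.3024 -0.0497] -2.8451638388601794 0.14039309815263204 [np.int64(756), np.int64(472)]
right [ 0.4698 -0.3333 -0.3467] -19.863976447046237 0.15380375345917527 [np.int64(1037), np.int64(522)]
gauge [ 0.5061 -0.0352 -0.154 ] -8.82087143765926 [ 0.1 -1.5  0.  -0.7  1.   0.4 -0.6 -0.2 -0.4  0.2 -1.1 -0.9  0.2 -1.9
  0.8 -0.5]
(-0.045, -0.122) [ 0.4429 -0.1489]
(-0.045, -0.08) [ 0.4493 -0.1074]
(-0.045, -0.03) [ 0.457 -0.058]
(-0.045, 0.015) [ 0.4639 -0.0135]
(0.05, 0.072) [0.5665 0.0282]
(0.05, 0.036) [ 0.561  -0.0073]
(array([0.6262, 0.1079, 0.0065]), [0.00016620334214761812, 0.00016620334214762688])
(array([ 0.5789, -0.2081,  0.0107]), [0.0006669865105786604, 0.0006669865105786543])
(array([ 0.3841, -0.1759,  0.0092]), [0.0001567997953523252, 0.00015679979535232572])
(array([0.432 , 0.1373, 0.0056]), [0.00034452929714492503, 0.0003445292971448985])
```

```bash
cat > plan.py <<'E'
from h import *
import sys
def plan(wps,step=.036,tstep=6.5):
    """wps: list of (x,y,z,theta_deg of tool y, or None to keep); tool pointing down"""
    s=r.sense();p=np.array(s["tcp_pos"],float);R=np.array(s["ee_rot"],float)
    th=np.degrees(np.arctan2(R[1,1],R[0,1])); rows=[]
    for x,y,z,t in wps:
        t=th if t is None else t
        dt=-((t-th+90)%180-90) if 0 else -((t-th+180)%360-180)
        n=max(1,int(np.ceil(max(np.linalg.norm(np.array([x,y,z])-p)/step,abs(dt)/tstep-1e-9))))
        for i in range(n):
            d=(np.array([x,y,z])-p)/(n-i); a=np.radians(th)
            Y=np.array([np.cos(a),np.sin(a),0]);Z=np.array([0,0,-1.]);X=np.cross(Y,Z)
            sh=np.array([d@X,d@Y,d@Z]).round(4); tu=round(-((t-th+180)%360-180)/(n-i),2)
            p=p+sh[0]*X+sh[1]*Y+sh[2]*Z; th-=tu; rows.append([[float(v) for v in sh],tu])
    for i in range(0,len(rows),5): print(str(rows[i:i+5]).replace(" ",""))
    print("now",np.round(s["tcp_pos"],4),"F",np.round(s["wrist_force"],1),"t",s["time_s"],"w",s["gripper_width"])
if __name__=="__main__": plan(eval(sys.argv[1]))
E
python3 plan.py "[(.384,.302,.22,178.3)]"
```

```text
[[[0.0225,0.0181,0.0002],np.float64(6.11)],[[0.0243,0.0156,0.0002],np.float64(6.12)],[[0.0258,0.013,0.0002],np.float64(6.11)],[[0.027,0.0101,0.0002],np.float64(6.12)],[[0.028,0.0072,0.0002],np.float64(6.11)]]
[[[0.0286,0.0042,0.0002],np.float64(6.12)],[[0.0288,0.0011,0.0002],np.float64(6.11)],[[0.0288,-0.0019,0.0002],np.float64(6.12)],[[0.0284,-0.005,0.0002],np.float64(6.11)],[[0.0277,-0.008,0.0003],np.float64(6.12)]]
[[[0.0268,-0.0109,0.0002],np.float64(6.11)],[[0.0254,-0.0138,0.0003],np.float64(6.12)]]
now [0.1965 0.5933 0.2226] F [-0.3  0.7  1. ] t 2.05 w 1.0029841263052015
```

Request:
{"fn": "apply_moves", "kwargs": {
  "moves": [
    [[0.0225,0.018,0],6.1],
    [[0.0245,0.0155,0],6.1],
    [[0.026,0.013,0],6.1],
    [[0.027,0.01,0],6.1],
    [[0.028,0.007,0],6.1]
  ],
  "hand": 0.087
}}

```text
time_s: 2.47
tcp_pos: [0.2759, 0.4711, 0.2226]
ee_rot: [[0.655, -0.756, 0.0], [-0.756, -0.655, 0.0], [-0.0, -0.0, -1.0]]
wrist_force: [0.6, 0.5, 0.7]
gripper_width: 1.0
gripper_force: 0.0
```

Request:
{"fn": "apply_moves", "kwargs": {
  "moves": [
    [[0.0285,0.004,0],6.1],
    [[0.029,0.001,0],6.1],
    [[0.029,-0.002,0],6.1],
    [[0.0285,-0.005,0],6.1],
    [[0.0275,-0.008,0],6.1]
  ]
}}

```text
time_s: 2.88
tcp_pos: [0.3546, 0.3498, 0.2228]
ee_rot: [[0.18, -0.984, 0.0], [-0.984, -0.18, 0.001], [-0.0, -0.0, -1.0]]
wrist_force: [1.0, 0.6, 0.5]
gripper_width: 1.001
gripper_force: 0.0
```

Request:
{"fn": "apply_moves", "kwargs": {
  "moves": [
    [[0.027,-0.011,0],6.1],
    [[0.0255,-0.014,0],6.1],
    [[0,0,0],0],
    [[0,0,0],0]
  ]
}}

```text
time_s: 3.22
tcp_pos: [0.3865, 0.3013, 0.2228]
ee_rot: [[-0.029, -1.0, 0.0], [-1.0, 0.029, 0.0], [-0.0, -0.0, -1.0]]
wrist_force: [-0.0, 0.2, -0.2]
gripper_width: 1.0
gripper_force: 0.0
```

```bash
cat > wv.py <<'E'
from h import *
import sys
p=imaging.capture("wrist")
f=p["frame"].copy()
for q in proj(p,box(*eval(sys.argv[2]))): cv2.circle(f,tuple(int(v) for v in q),3,(255,0,255),-1)
cv2.imwrite(sys.argv[1],f)
E
python3 wv.py pics/w1.png ".384,.302,-.03"; python3 plan.py "[(.384,.302,.12,178.3),(.384,.302,.05,178.3)]"
```

```text
[[[0.0,0.0007,0.0343],np.float64(0.05)],[[0.0001,0.0007,0.0342],np.float64(0.05)],[[0.0001,0.0008,0.0343],np.float64(0.05)],[[-0.0,-0.0,0.035],np.float64(-0.0)],[[-0.0,-0.0,0.035],np.float64(-0.0)]]
now [0.3862 0.3021 0.2228] F [ 0.2 -0.8  0.4] t 3.2667 w 0.9993831821004666
```

View pics/w1.png

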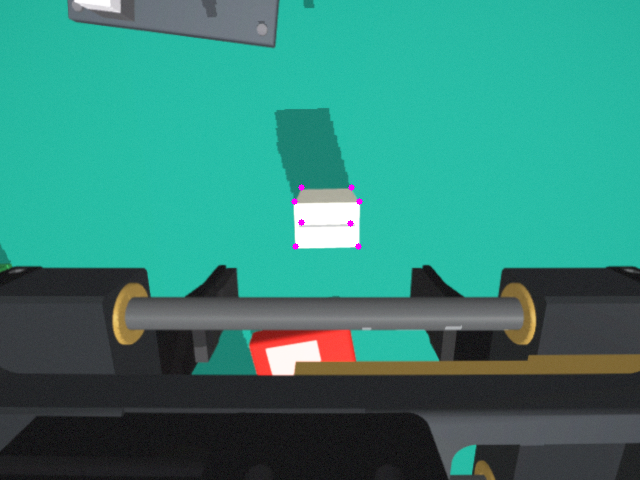

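The wrist view shows the left carton at (327,225). The projected model (magenta) sits on it within about 1–2 px, so pose and height hold in a third view. I descend and grip.

Request:
{"fn": "apply_moves", "kwargs": {
  "moves": [
    [[0,0.001,0.0345],0],
    [[0,0.001,0.0345],0],
    [[0,0,0.0345],0],
    [[0,0,0.0345],0],
    [[0,0,0.0345],0]
  ]
}}

```text
time_s: 3.68
tcp_pos: [0.3835, 0.3036, 0.049]
ee_rot: [[-0.024, -1.0, 0.001], [-1.0, 0.024, 0.001], [-0.001, -0.001, -1.0]]
wrist_force: [0.1, 0.9, -0.4]
gripper_width: 0.999
gripper_force: 0.0
```

Request:
{"fn": "apply_moves", "kwargs": {
  "moves": [
    [[0,0,0],0],
    [[0,0,0],0],
    [[0,0,0],0],
    [[0,0,0],0],
    [[0,0,0],0]
  ],
  "hand": 0.04
}}

```text
time_s: 4.1
tcp_pos: [0.3847, 0.3039, 0.0522]
ee_rot: [[-0.026, -1.0, 0.003], [-1.0, 0.026, 0.004], [-0.004, -0.003, -1.0]]
wrist_force: [-0.2, -0.3, 0.5]
gripper_width: 0.709
gripper_force: 0.0
```

Request:
{"fn": "apply_moves", "kwargs": {
  "moves": [
    [[0,0,-0.03],0],
    [[0,0,-0.035],0],
    [[0,0,-0.035],0],
    [[0,0,-0.035],0],
    [[0,0,-0.015],0]
  ]
}}

```text
time_s: 4.52
tcp_pos: [0.3855, 0.304, 0.2067]
ee_rot: [[-0.026, -1.0, 0.007], [-1.0, 0.026, 0.009], [-0.009, -0.007, -1.0]]
wrist_force: [-0.1, 0.7, -1.5]
gripper_width: 0.64
gripper_force: 29.9
```

```bash
cat > gw.py <<'E'
from h import *
import sys
c,s=np.cos(-.154),np.sin(-.154)
def gw(x,y): return [round(float(v),4) for v in (.5061+c*x-s*y,-.0352+s*x+c*y)]
if __name__=="__main__": print(gw(*eval(sys.argv[1])))
E
python3 gw.py "-.045,-.035"; python3 gw.py "-.045,.012"; python3 gw.py "-.045,-.02"
python3 -c "
from gw import gw
from plan import plan
plan([(*gw(-.045,-.035),.21,171.2)])"
```

```text
[0.4563, -0.0629]
[0.4635, -0.0164]
[0.4586, -0.0481]
[[[0.0332,-0.0073,-0.0003],np.float64(0.67)],[[0.0331,-0.0077,-0.0003],np.float64(0.67)],[[0.033,-0.0081,-0.0003],np.float64(0.67)],[[0.0329,-0.0084,-0.0003],np.float64(0.66)],[[0.0328,-0.0088,-0.0003],np.float64(0.67)]]
[[[0.0327,-0.0092,-0.0003],np.float64(0.66)],[[0.0326,-0.0096,-0.0003],np.float64(0.67)],[[0.0325,-0.01,-0.0003],np.float64(0.66)],[[0.0323,-0.0103,-0.0003],np.float64(0.67)],[[0.0323,-0.0107,-0.0003],np.float64(0.66)]]
[[[0.0321,-0.0111,-0.0003],np.float64(0.67)]]
now [0.3855 0.304  0.2067] F [-0.1  0.7 -1.5] t 4.5167 w 0.640309568370695
```

The grip closed during the lift, so the hold may be shallow. I check where the carton hangs.

Run:
```python
from h import *
p=imaging.capture("scene");s=r.sense();t=np.array(s["tcp_pos"])
q=proj(p,[t])[0].astype(int);print(q)
f=p["frame"].copy()
for z in (-.06,-.05,-.04,-.03,-.02,-.01,0):
    a=proj(p,[t+[.028,-.02,z]])[0]; 
    cv2.circle(f,tuple(int(round(v)) for v in a),0,(255,0,255) if z in(-.05,0) else (0,255,255),-1)
y0,x0=q[1]-60,q[0]-60
cv2.imwrite("pics/s1.png",cv2.resize(f[y0:y0+110,x0:x0+120],None,fx=5,fy=5,interpolation=cv2.INTER_NEAREST))
```

```text
[403 141]
```

View pics/s1.png

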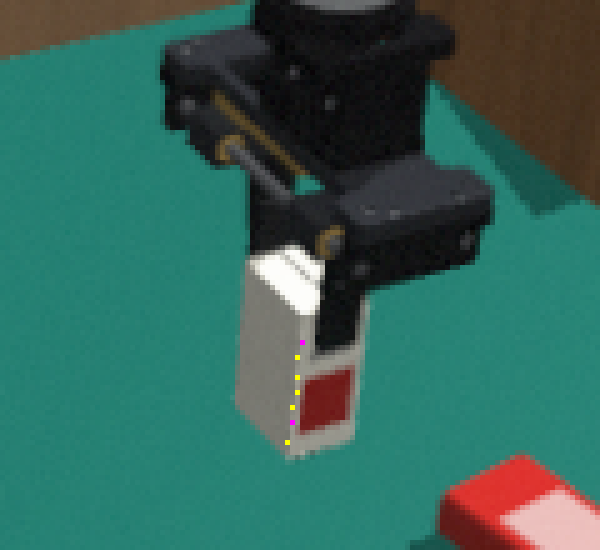

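The picture shows the carton hanging straight. Its bottom is at crop (290,457), about 70 mm below the TCP, and its top is about 20 mm above. That makes it a fairly shallow but square hold, so I carry it to the board at TCP height about 0.084.

Request:
{"fn": "apply_moves", "kwargs": {
  "moves": [
    [[0.033,-0.0075,0],0.7],
    [[0.033,-0.0075,0],0.7],
    [[0.033,-0.008,0],0.7],
    [[0.033,-0.0085,0],0.6],
    [[0.033,-0.009,0],0.7]
  ]
}}

```text
time_s: 4.98
tcp_pos: [0.4155, 0.1339, 0.2008]
ee_rot: [[-0.086, -0.996, 0.001], [-0.996, 0.086, 0.001], [-0.002, -0.001, -1.0]]
wrist_force: [0.7, 0.1, -1.3]
gripper_width: 0.643
gripper_force: 29.9
```

Request:
{"fn": "apply_moves", "kwargs": {
  "moves": [
    [[0.0325,-0.009,0],0.7],
    [[0.0325,-0.0095,0],0.6],
    [[0.0325,-0.01,0],0.7],
    [[0.0325,-0.0105,0],0.6],
    [[0.0325,-0.0105,0],0.7]
  ]
}}

```text
time_s: 5.4
tcp_pos: [0.4472, -0.0331, 0.2009]
ee_rot: [[-0.144, -0.99, 0.002], [-0.99, 0.144, 0.001], [-0.001, -0.002, -1.0]]
wrist_force: [1.3, 1.0, -1.2]
gripper_width: 0.64
gripper_force: 29.9
```

Request:
{"fn": "apply_moves", "kwargs": {
  "moves": [
    [[0.0321,-0.011,0],0.7],
    [[0,0,0],0],
    [[0,0,0],0]
  ]
}}

```text
time_s: 5.65
tcp_pos: [0.4534, -0.0664, 0.2004]
ee_rot: [[-0.159, -0.987, 0.001], [-0.987, 0.159, 0.001], [-0.001, -0.001, -1.0]]
wrist_force: [-1.0, -0.1, -1.3]
gripper_width: 0.642
gripper_force: 29.9
```

```bash
python3 -c "
from gw import gw
from plan import plan
plan([(*gw(-.045,-.035),.12,171.2),(*gw(-.045,-.035),.092,171.2),(*gw(-.045,-.035),.085,171.2)])
from h import *
p=imaging.capture('wrist');f=p['frame'].copy()
from gw import *
for a in [box(.5061,-.0352,-.154,.012,cx=-.045,cy=-.08),box(.5061,-.0352,-.154,.012,cx=-.045,cy=-.122),box(.5061,-.0352,-.154,0,.2,.32,.012)]:
  for q in proj(p,a): cv2.circle(f,tuple(int(v) for v in q),2,(255,0,255),-1)
cv2.imwrite('pics/w2.png',f)"
```

```text
[[[-0.0013,-0.0008,0.0268],np.float64(-0.12)],[[-0.0013,-0.0008,0.0268],np.float64(-0.12)],[[-0.0013,-0.0007,0.0268],np.float64(-0.12)],[[0.0,-0.0,0.028],np.float64(-0.0)],[[0.0,-0.0,0.007],np.float64(-0.0)]]
now [ 0.4534 -0.0664  0.2004] F [-1.  -0.1 -1.3] t 5.65 w 0.6422895925266825
```

View pics/w2.png

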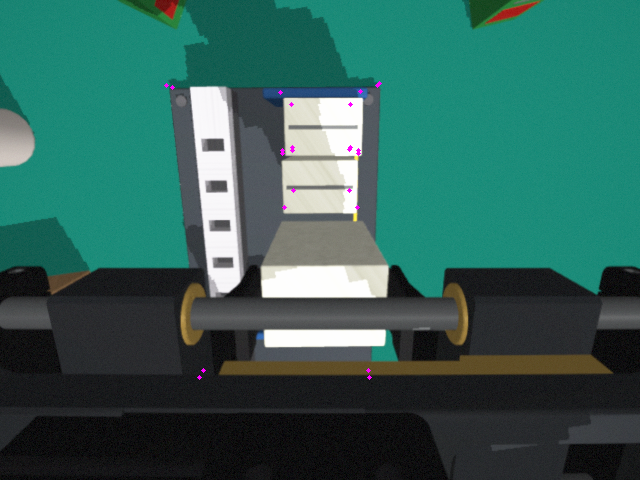

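The wrist view shows cartons a/b at columns 283–357, matching the model laterally. Carton b's near top edge is at row 213 where the model says 207, so the row sits about 4–5 mm nearer. I place carton 3 at gauge y = -0.029 to clear it.

```bash
python3 -c "
from gw import gw
from plan import plan
g=gw(-.045,-.029)
plan([(*g,.12,171.2),(*g,.092,171.2)])"
```

```text
[[[-0.003,-0.0008,0.0268],np.float64(-0.08)],[[-0.0029,-0.0008,0.0268],np.float64(-0.08)],[[-0.003,-0.0009,0.0268],np.float64(-0.08)],[[0.0,0.0,0.028],np.float64(-0.0)]]
now [ 0.4534 -0.0654  0.2004] F [-0.2 -0.1 -1.5] t 5.7 w 0.6421068465219396
```

Request:
{"fn": "apply_moves", "kwargs": {
  "moves": [
    [[-0.003,-0.001,0.01],0],
    [[-0.003,-0.001,0.025],0],
    [[-0.003,-0.001,0.025],0],
    [[0,0,0.025],0],
    [[0,0,0.023],0]
  ]
}}

```text
time_s: 6.12
tcp_pos: [0.4579, -0.0549, 0.0914]
ee_rot: [[-0.153, -0.988, 0.001], [-0.988, 0.153, 0.001], [-0.001, -0.001, -1.0]]
wrist_force: [-0.4, 0.3, -1.5]
gripper_width: 0.642
gripper_force: 29.9
```

Request:
{"fn": "apply_moves", "kwargs": {
  "moves": [
    [[0,0,0],0],
    [[0,0,0.002],0],
    [[0,0,0.002],0],
    [[0,0,0.001],0],
    [[0,0,0],0]
  ]
}}

```text
time_s: 6.53
tcp_pos: [0.459, -0.056, 0.0882]
ee_rot: [[-0.155, -0.988, 0.003], [-0.988, 0.155, 0.0], [-0.001, -0.003, -1.0]]
wrist_force: [0.3, 0.0, -1.0]
gripper_width: 0.641
gripper_force: 29.9
```

Request:
{"fn": "apply_moves", "kwargs": {
  "moves": [
    [[0,0,0.0015],0],
    [[0,0,0.0015],0],
    [[0,0,0],0]
  ]
}}

```text
time_s: 6.78
tcp_pos: [0.4581, -0.0564, 0.0842]
ee_rot: [[-0.155, -0.988, 0.0], [-0.988, 0.155, 0.0], [-0.0, -0.0, -1.0]]
wrist_force: [-0.1, -0.1, -0.7]
gripper_width: 0.642
gripper_force: 29.9
```

Request:
{"fn": "apply_moves", "kwargs": {
  "moves": [
    [[0,0,0.0015],0],
    [[0,0,0],0]
  ]
}}

```text
time_s: 6.95
tcp_pos: [0.458, -0.0564, 0.0824]
ee_rot: [[-0.155, -0.988, -0.0], [-0.988, 0.155, 0.0], [0.0, 0.0, -1.0]]
wrist_force: [-0.6, -0.9, -1.7]
gripper_width: 0.646
gripper_force: 29.9
```

Request:
{"fn": "apply_moves", "kwargs": {
  "moves": [
    [[0,0,0.0015],0],
    [[0,0,0.0015],0],
    [[0,0,0],0]
  ]
}}

```text
time_s: 7.2
tcp_pos: [0.4592, -0.0564, 0.0814]
ee_rot: [[-0.154, -0.988, 0.002], [-0.988, 0.154, -0.001], [0.001, -0.002, -1.0]]
wrist_force: [-1.9, 1.3, 11.4]
gripper_width: 0.641
gripper_force: 30.0
```

Request:
{"fn": "apply_moves", "kwargs": {
  "moves": [
    [[0,0,-0.001],0],
    [[0,0,0],0],
    [[0,0,0],0],
    [[0,0,0],0],
    [[0,0,0],0]
  ],
  "hand": 0.087
}}

```text
time_s: 7.62
tcp_pos: [0.458, -0.0564, 0.0803]
ee_rot: [[-0.155, -0.988, -0.001], [-0.988, 0.155, -0.0], [0.0, 0.0, -1.0]]
wrist_force: [0.1, -0.2, 0.6]
gripper_width: 0.929
gripper_force: 0.0
```

Request:
{"fn": "apply_moves", "kwargs": {
  "moves": [
    [[0,0,0],0],
    [[0,0,-0.02],0],
    [[0,0,-0.035],0],
    [[0,0,-0.035],0],
    [[0,0,-0.035],0]
  ]
}}

```text
time_s: 8.03
tcp_pos: [0.4576, -0.0565, 0.2068]
ee_rot: [[-0.155, -0.988, -0.001], [-0.988, 0.155, -0.0], [0.001, 0.001, -1.0]]
wrist_force: [0.7, 0.6, -0.5]
gripper_width: 1.001
gripper_force: 0.0
```

```bash
python3 plan.py "[(.470,-.333,.2,160.1),(.470,-.333,.13,160.1),(.470,-.333,.05,160.1)]"
```

```text
[[[0.0339,-0.0069,0.0008],np.float64(1.37)],[[0.0337,-0.0077,0.0009],np.float64(1.37)],[[0.0335,-0.0085,0.0008],np.float64(1.37)],[[0.0333,-0.0093,0.0009],np.float64(1.37)],[[0.0331,-0.0101,0.0008],np.float64(1.37)]]
[[[0.0329,-0.0109,0.0009],np.float64(1.38)],[[0.0326,-0.0117,0.0008],np.float64(1.37)],[[0.0323,-0.0124,0.0009],np.float64(1.38)],[[-0.0,-0.0,0.035],np.float64(-0.0)],[[-0.0,-0.0,0.035],np.float64(-0.0)]]
[[[-0.0,-0.0,0.0267],np.float64(-0.0)],[[-0.0,-0.0,0.0266],np.float64(-0.0)],[[-0.0,-0.0,0.0267],np.float64(-0.0)]]
now [ 0.4576 -0.0565  0.2068] F [ 0.7  0.6 -0.5] t 8.0333 w 1.0012905574486237
```

Request:
{"fn": "apply_moves", "kwargs": {
  "moves": [
    [[0.034,-0.007,0],1.4],
    [[0.0335,-0.0075,0],1.4],
    [[0.0335,-0.0085,0],1.4],
    [[0.0335,-0.0095,0],1.4],
    [[0.033,-0.01,0],1.4]
  ]
}}

```text
time_s: 8.45
tcp_pos: [0.4655, -0.2306, 0.2056]
ee_rot: [[-0.275, -0.961, 0.0], [-0.961, 0.275, 0.0], [-0.0, -0.0, -1.0]]
wrist_force: [1.0, 1.0, -0.1]
gripper_width: 1.001
gripper_force: 0.0
```

Request:
{"fn": "apply_moves", "kwargs": {
  "moves": [
    [[0.033,-0.011,0],1.3],
    [[0.0325,-0.0115,0],1.3],
    [[0.0325,-0.0125,0],1.4],
    [[0,0,0],0],
    [[0,0,0],0]
  ]
}}

```text
time_s: 8.87
tcp_pos: [0.4695, -0.3346, 0.2044]
ee_rot: [[-0.344, -0.939, -0.002], [-0.939, 0.344, 0.001], [-0.0, 0.002, -1.0]]
wrist_force: [-0.5, 1.7, -0.2]
gripper_width: 1.0
gripper_force: 0.0
```

```bash
cat > wfit.py <<'E'
from h import *
from scipy.optimize import minimize
import sys
v0=np.array(eval(sys.argv[1]),float)
p=imaging.capture("wrist"); b=hull(p,box(*v0)); win=cv2.dilate((b>0).astype(np.uint8),np.ones((41,41)))>0
f=p["frame"].astype(int); m=(f[...,1]<=f[...,2]*1.25)&win; c=lambda v:np.abs(hull(p,box(*v))-m)[win].sum()/b.sum()
# drop gripper rows
o=minimize(c,v0,method="Nelder-Mead",options=dict(initial_simplex=np.vstack([v0,v0+[.01,0,0],v0+[0,.01,0],v0+[0,0,.1]])))
print(c(v0),o.x,np.degrees(o.x[2]),o.fun); cv2.imwrite("pics/wf.png",p["frame"])
E
python3 wfit.py ".470,-.333,-.347"; python3 plan.py "[(.470,-.333,.13,160.1),(.470,-.333,.05,160.1)]"
```

```text
0.06938921 [ 0.46983335 -0.33151476 -0.36160372] -20.718366746646677 0.019691932946443558
[[[-0.0002,-0.0001,0.0249],np.float64(-0.04)],[[-0.0002,-0.0001,0.0249],np.float64(-0.04)],[[-0.0002,-0.0001,0.0249],np.float64(-0.03)],[[-0.0,0.0,0.0267],np.float64(-0.0)],[[-0.0,0.0,0.0267],np.float64(-0.0)]]
[[[-0.0,0.0,0.0266],np.float64(-0.0)]]
now [ 0.4696 -0.3335  0.2047] F [-0.5 -1.1  0. ] t 8.9167 w 0.9990483494147223
```

Request:
{"fn": "apply_moves", "kwargs": {
  "moves": [
    [[-0.002,0,0.031],0.5],
    [[0,0,0.031],0],
    [[0,0,0.031],0],
    [[0,0,0.031],0],
    [[0,0,0.031],0]
  ]
}}

```text
time_s: 9.33
tcp_pos: [0.471, -0.3298, 0.0498]
ee_rot: [[-0.347, -0.938, 0.001], [-0.938, 0.347, -0.0], [-0.0, -0.001, -1.0]]
wrist_force: [0.4, -0.0, 0.5]
gripper_width: 1.0
gripper_force: 0.0
```

Request:
{"fn": "apply_moves", "kwargs": {
  "moves": [
    [[0,0,0],0],
    [[0,0,0],0],
    [[0,0,0],0],
    [[0,0,0],0],
    [[0,0,0],0]
  ],
  "hand": 0.04
}}

```text
time_s: 9.75
tcp_pos: [0.4723, -0.3316, 0.0529]
ee_rot: [[-0.348, -0.937, 0.004], [-0.937, 0.348, -0.002], [0.0, -0.004, -1.0]]
wrist_force: [-0.4, -1.2, 0.3]
gripper_width: 0.707
gripper_force: 0.0
```

Request:
{"fn": "apply_moves", "kwargs": {
  "moves": [
    [[0,0,0],0],
    [[0,0,0],0],
    [[0,0,0],0],
    [[0,0,0],0],
    [[0,0,0],0]
  ]
}}

```text
time_s: 10.17
tcp_pos: [0.4713, -0.3314, 0.0523]
ee_rot: [[-0.349, -0.937, 0.002], [-0.937, 0.349, -0.001], [0.0, -0.002, -1.0]]
wrist_force: [-1.4, 2.6, 6.6]
gripper_width: 0.641
gripper_force: 30.1
```

Request:
{"fn": "apply_moves", "kwargs": {
  "moves": [
    [[0,0,-0.02],0],
    [[0,0,-0.035],0],
    [[0,0,-0.035],0],
    [[0,0,-0.035],0],
    [[0,0,-0.025],0]
  ]
}}

```text
time_s: 10.58
tcp_pos: [0.4714, -0.3317, 0.2041]
ee_rot: [[-0.349, -0.937, 0.004], [-0.937, 0.349, -0.002], [0.0, -0.004, -1.0]]
wrist_force: [1.6, 0.6, -1.6]
gripper_width: 0.642
gripper_force: 30.0
```

```bash
python3 -c "
from gw import gw
from plan import plan
plan([(*gw(-.045,.017),.2,171.2)])"
python3 - <<'E'
from h import *
from gw import gw
from scipy.optimize import minimize
# placed carton + row: fit the 3 carton tops as seen from top camera
p=imaging.capture("top"); cv2.imwrite("pics/t2.png",cv2.resize(p["frame"][205:310,270:410],None,fx=5,fy=5,interpolation=cv2.INTER_CUBIC))
E
```

```text
[[[-0.0331,0.0132,0.0005],np.float64(-1.29)],[[-0.0333,0.0124,0.0004],np.float64(-1.29)],[[-0.0336,0.0117,0.0005],np.float64(-1.29)],[[-0.0339,0.0109,0.0004],np.float64(-1.29)],[[-0.0341,0.0101,0.0005],np.float64(-1.29)]]
[[[-0.0343,0.0094,0.0004],np.float64(-1.29)],[[-0.0345,0.0086,0.0005],np.float64(-1.29)],[[-0.0347,0.0078,0.0004],np.float64(-1.3)],[[-0.0349,0.0069,0.0005],np.float64(-1.29)]]
now [ 0.4714 -0.3317  0.2041] F [ 1.6  0.6 -1.6] t 10.5833 w 0.6423979309950847
```

Request:
{"fn": "apply_moves", "kwargs": {
  "moves": [
    [[-0.033,0.013,0],-1.3],
    [[-0.0335,0.0125,0],-1.3],
    [[-0.0335,0.0115,0],-1.3],
    [[-0.034,0.011,0],-1.3],
    [[-0.034,0.01,0],-1.3]
  ]
}}

```text
time_s: 11.05
tcp_pos: [0.4661, -0.1519, 0.2002]
ee_rot: [[-0.241, -0.971, -0.0], [-0.971, 0.241, 0.001], [-0.001, 0.0, -1.0]]
wrist_force: [0.6, 1.3, -1.5]
gripper_width: 0.646
gripper_force: 30.0
```

Request:
{"fn": "apply_moves", "kwargs": {
  "moves": [
    [[-0.0345,0.0095,0],-1.3],
    [[-0.0345,0.0085,0],-1.3],
    [[-0.0345,0.008,0],-1.3],
    [[-0.035,0.007,0],-1.3],
    [[0,0,0],0]
  ]
}}

```text
time_s: 11.47
tcp_pos: [0.4633, -0.0065, 0.2006]
ee_rot: [[-0.145, -0.989, 0.001], [-0.989, 0.145, 0.002], [-0.002, -0.001, -1.0]]
wrist_force: [0.2, 0.3, -1.1]
gripper_width: 0.639
gripper_force: 30.0
```

Request:
{"fn": "apply_moves", "kwargs": {
  "moves": [
    [[0,0,0],0],
    [[0,0,0],0]
  ]
}}

```text
time_s: 11.63
tcp_pos: [0.4631, -0.011, 0.2003]
ee_rot: [[-0.151, -0.988, -0.001], [-0.988, 0.151, 0.0], [0.0, 0.001, -1.0]]
wrist_force: [0.2, -0.4, -1.9]
gripper_width: 0.643
gripper_force: 30.0
```

```bash
python3 -c "
from gw import gw
from plan import plan
g=gw(-.045,.017)
plan([(*g,.11,171.2),(*g,.072,171.2)])
from h import *
p=imaging.capture('wrist');f=p['frame'].copy()
for cy in (-.028,.017):
  for q in proj(p,box(.5061,-.0352,-.154,.012,cx=-.045,cy=cy)): cv2.circle(f,tuple(int(v) for v in q),2,(255,0,255) if cy<0 else (0,255,255),-1)
cv2.imwrite('pics/w3.png',f)"
```

```text
[[[0.0001,-0.0004,0.0301],np.float64(0.03)],[[0.0001,-0.0004,0.0301],np.float64(0.03)],[[0.0001,-0.0004,0.0301],np.float64(0.04)],[[-0.0,0.0,0.019],np.float64(-0.0)],[[-0.0,0.0,0.019],np.float64(-0.0)]]
now [ 0.4631 -0.011   0.2003] F [ 0.2 -0.4 -1.9] t 11.6333 w 0.6428085388914485
```

View pics/w3.png

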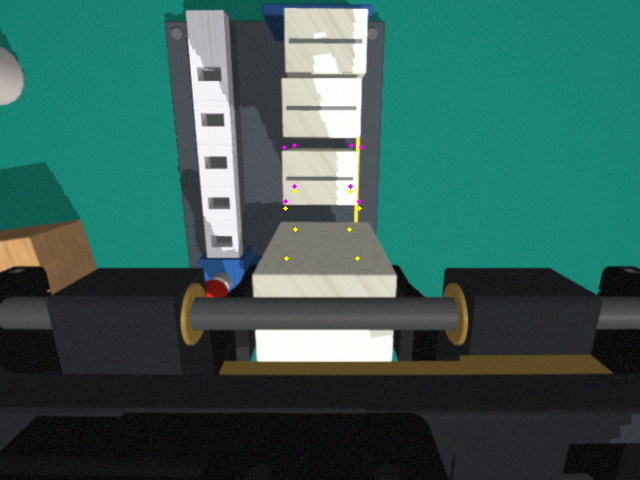

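The wrist view shows the third carton standing in line with b: columns 282–357, rows 150–205. There is free space for the held one between it and the stop, so I lower it.

Request:
{"fn": "apply_moves", "kwargs": {
  "moves": [
    [[0,-0.001,0.03],0],
    [[0,0,0.03],0],
    [[0,0,0.03],0],
    [[0,0,0.02],0],
    [[0,0,0.019],0]
  ]
}}

```text
time_s: 12.1
tcp_pos: [0.4637, -0.0129, 0.0699]
ee_rot: [[-0.155, -0.988, -0.002], [-0.988, 0.155, -0.001], [0.001, 0.002, -1.0]]
wrist_force: [0.8, -0.2, -2.6]
gripper_width: 0.642
gripper_force: 30.0
```

Request:
{"fn": "apply_moves", "kwargs": {
  "moves": [
    [[0,0,0.002],0],
    [[0,0,0.002],0],
    [[0,0,0],0],
    [[0,0,0],0]
  ]
}}

```text
time_s: 12.43
tcp_pos: [0.4655, -0.0114, 0.0687]
ee_rot: [[-0.152, -0.988, 0.002], [-0.988, 0.152, 0.001], [-0.001, -0.002, -1.0]]
wrist_force: [-0.6, 0.2, -2.2]
gripper_width: 0.642
gripper_force: 30.0
```

Request:
{"fn": "apply_moves", "kwargs": {
  "moves": [
    [[0,0,0.002],0],
    [[0,0,0.001],0],
    [[0,0,0],0]
  ]
}}

```text
time_s: 12.68
tcp_pos: [0.4646, -0.0112, 0.065]
ee_rot: [[-0.152, -0.988, 0.001], [-0.988, 0.152, 0.0], [-0.0, -0.001, -1.0]]
wrist_force: [0.8, -0.6, -2.8]
gripper_width: 0.639
gripper_force: 30.0
```

Request:
{"fn": "apply_moves", "kwargs": {
  "moves": [
    [[0,0,0.0015],0],
    [[0,0,0.001],0],
    [[0,0,0],0]
  ]
}}

```text
time_s: 12.93
tcp_pos: [0.4648, -0.0111, 0.0643]
ee_rot: [[-0.151, -0.989, 0.001], [-0.989, 0.151, -0.0], [0.0, -0.001, -1.0]]
wrist_force: [-4.8, 1.7, 14.8]
gripper_width: 0.644
gripper_force: 30.1
```

Contact at the expected height; release and retreat upward.

Request:
{"fn": "apply_moves", "kwargs": {
  "moves": [
    [[0,0,-0.001],0],
    [[0,0,0],0],
    [[0,0,0],0],
    [[0,0,0],0],
    [[0,0,0],0]
  ],
  "hand": 0.087
}}

```text
time_s: 13.35
tcp_pos: [0.4644, -0.0112, 0.0629]
ee_rot: [[-0.152, -0.988, -0.0], [-0.988, 0.152, -0.0], [0.0, 0.0, -1.0]]
wrist_force: [0.6, 0.7, -0.3]
gripper_width: 0.93
gripper_force: 0.0
```

Request:
{"fn": "apply_moves", "kwargs": {
  "moves": [
    [[0,0,0],0],
    [[0,0,-0.02],0],
    [[0,0,-0.035],0],
    [[0,0,-0.035],0],
    [[0,0,-0.035],0]
  ]
}}

```text
time_s: 13.77
tcp_pos: [0.464, -0.0114, 0.1892]
ee_rot: [[-0.152, -0.988, -0.001], [-0.988, 0.152, -0.0], [0.001, 0.001, -1.0]]
wrist_force: [1.0, 1.0, -0.4]
gripper_width: 0.998
gripper_force: 0.0
```

Request:
{"fn": "apply_moves", "kwargs": {
  "moves": [
    [[-0.036,0,-0.01],0],
    [[-0.036,0,0],0],
    [[-0.036,0,0],0],
    [[0,0,0],0],
    [[0,0,0],0]
  ]
}}

```text
time_s: 14.18
tcp_pos: [0.4808, 0.097, 0.1977]
ee_rot: [[-0.149, -0.989, -0.001], [-0.989, 0.149, -0.0], [0.0, 0.001, -1.0]]
wrist_force: [-0.3, 0.5, 0.3]
gripper_width: 1.0
gripper_force: 0.0
```

```bash
python3 -c "
from h import *
from gw import gw
np.set_printoptions(precision=4,suppress=True)
p=imaging.capture('wrist');cv2.imwrite('pics/w4.png',p['frame'])
P=[imaging.capture('top'),imaging.capture('scene')]
f=p['frame'].astype(int);
def red(q):
  f=q['frame'];h=cv2.cvtColor(f,cv2.COLOR_BGR2HSV);m=(((h[...,0]<6)|(h[...,0]>174))&(h[...,1]>170)&(h[...,2]>90)).astype(np.uint8)
  k,l,st,c=cv2.connectedComponentsWithStats(m);e=proj(q,[[*gw(.05,.072),.097]])[0]
  i=min(range(1,k),key=lambda i:np.hypot(*(c[i]-e))+(1e3 if st[i,4]<15 else 0));return e,c[i],st[i]
o=[]
for q in [p]+P:
  e,c,st=red(q);print(e,c,st);o.append((q,c))
print(tri(o[1:]),tri(o))
from plan import plan
plan([(*gw(.05,.072),.2,81.2)])
"
```

```text
[196.0206 161.5217] [195.7572 165.2901] [ 174  148   45   37 1289]
[315.4745 227.7497] [314.4627 227.791 ] [311 223   8  10  67]
[338.1582 252.3605] [338.6462 249.1077] [334 245  10   9  65]
(array([0.5648, 0.0306, 0.1051]), [0.00028015295301608416, 0.00028015295301610525]) (array([0.5647, 0.0307, 0.1049]), [0.00021776194547818887, 0.0003178998443326457, 0.00032726465178757293])
[[[0.0038,-0.0068,-0.0002],np.float64(6.43)],[[0.003,-0.0072,-0.0002],np.float64(6.43)],[[0.0021,-0.0075,-0.0002],np.float64(6.43)],[[0.0013,-0.0077,-0.0002],np.float64(6.43)],[[0.0004,-0.0078,-0.0002],np.float64(6.43)]]
[[[-0.0004,-0.0078,-0.0001],np.float64(6.43)],[[-0.0013,-0.0076,-0.0002],np.float64(6.43)],[[-0.0022,-0.0075,-0.0001],np.float64(6.43)],[[-0.003,-0.0072,-0.0002],np.float64(6.43)],[[-0.0037,-0.0068,-0.0001],np.float64(6.43)]]
[[[-0.0045,-0.0063,-0.0002],np.float64(6.43)],[[-0.0052,-0.0058,-0.0001],np.float64(6.44)],[[-0.0058,-0.0052,-0.0002],np.float64(6.43)],[[-0.0063,-0.0044,-0.0001],np.float64(6.44)]]
now [0.4804 0.0948 0.1977] F [ 0.4  0.1 -0.4] t 14.3333 w 0.9997970473006992
```

View pics/w4.png

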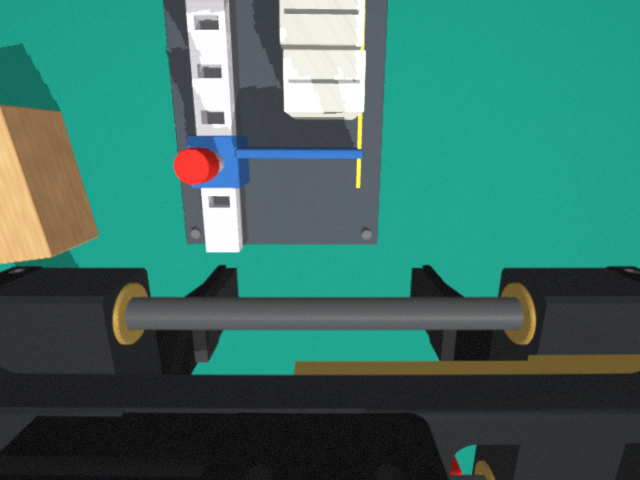

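The wrist view shows all four cartons in the row (columns about 280–365), with the stop plate clear of them at row 154. The knob is at (196,165). Triangulated from three views, the knob is at (0.565, 0.0305) with sub-mm residuals, within 2–3 mm of the gauge fit. I move over it with the fingers closing along the rail.

Request:
{"fn": "apply_moves", "kwargs": {
  "moves": [
    [[0.0038,-0.0068,0],6.4],
    [[0.003,-0.0072,0],6.4],
    [[0.002,-0.0075,0],6.4],
    [[0.0013,-0.0077,0],6.4],
    [[0.0004,-0.0078,0],6.4]
  ]
}}

```text
time_s: 14.75
tcp_pos: [0.5117, 0.0703, 0.1979]
ee_rot: [[-0.658, -0.753, -0.001], [-0.753, 0.658, -0.0], [0.001, 0.0, -1.0]]
wrist_force: [0.6, -0.6, -0.1]
gripper_width: 0.998
gripper_force: 0.0
```

Request:
{"fn": "apply_moves", "kwargs": {
  "moves": [
    [[-0.0004,-0.0078,0],6.4],
    [[-0.0013,-0.0076,0],6.4],
    [[-0.0022,-0.0075,0],6.4],
    [[-0.003,-0.0072,0],6.4],
    [[-0.0037,-0.0068,0],6.4]
  ]
}}

```text
time_s: 15.17
tcp_pos: [0.5426, 0.0465, 0.1979]
ee_rot: [[-0.957, -0.29, -0.001], [-0.29, 0.957, -0.0], [0.001, -0.0, -1.0]]
wrist_force: [-0.2, -0.3, -0.1]
gripper_width: 1.002
gripper_force: 0.0
```

Request:
{"fn": "apply_moves", "kwargs": {
  "moves": [
    [[-0.0045,-0.0063,0],6.4],
    [[-0.0052,-0.0058,0],6.4],
    [[-0.0058,-0.0052,0],6.4],
    [[-0.0063,-0.0044,0],6.4],
    [[0,0,0],0]
  ]
}}

```text
time_s: 15.58
tcp_pos: [0.5677, 0.0276, 0.1977]
ee_rot: [[-0.989, 0.149, -0.0], [0.149, 0.989, -0.0], [0.0, -0.0, -1.0]]
wrist_force: [-0.2, 0.0, -0.4]
gripper_width: 1.003
gripper_force: 0.0
```

Request:
{"fn": "apply_moves", "kwargs": {
  "moves": [
    [[0,0,0],0],
    [[0,0,0],0]
  ]
}}

```text
time_s: 15.75
tcp_pos: [0.5668, 0.0289, 0.1979]
ee_rot: [[-0.99, 0.143, -0.001], [0.143, 0.99, -0.0], [0.001, -0.0, -1.0]]
wrist_force: [1.0, 0.9, 0.3]
gripper_width: 1.0
gripper_force: 0.0
```

```bash
python3 plan.py "[(.565,.0305,.11,81.2),(.565,.0305,.08,81.2)]"; python3 -c "
from h import *
p=imaging.capture('wrist');cv2.imwrite('pics/w5.png',p['frame'])
for z in (.083,.111): print(proj(p,[[.565,.0305,z]]))
h=cv2.cvtColor(p['frame'],cv2.COLOR_BGR2HSV);m=(((h[...,0]<6)|(h[...,0]>174))&(h[...,1]>170)&(h[...,2]>90)).astype(np.uint8)
k,l,st,c=cv2.connectedComponentsWithStats(m);print([(c[i],st[i]) for i in range(1,k) if st[i,4]>200])"
```

```text
[[[0.0007,0.0005,0.0293],np.float64(0.18)],[[0.0007,0.0004,0.0293],np.float64(0.19)],[[0.0006,0.0004,0.0293],np.float64(0.18)],[[0.0,0.0,0.03],np.float64(0.0)]]
now [0.5668 0.0289 0.1979] F [1.  0.9 0.3] t 15.75 w 1.0000116839558186
[[325.27580054 226.44551333]]
[[325.40805286 235.48900647]]
[(array([326.52016129, 233.66935484]), array([310, 214,  33,  39, 992], dtype=int32)), (array([ 26.22189349, 242.52662722]), array([  9, 234,  38,  20, 338], dtype=int32))]
```

Request:
{"fn": "apply_moves", "kwargs": {
  "moves": [
    [[0.0007,0.0005,0.0295],0.2],
    [[0.0007,0.0005,0.0295],0.2],
    [[0.0006,0.0005,0.0295],0.2],
    [[0,0,0.0295],0],
    [[0,0,0],0]
  ]
}}

```text
time_s: 16.22
tcp_pos: [0.5609, 0.0304, 0.0746]
ee_rot: [[-0.988, 0.155, -0.012], [0.155, 0.988, -0.002], [0.011, -0.004, -1.0]]
wrist_force: [-0.2, -1.0, -0.6]
gripper_width: 0.998
gripper_force: 0.0
```

Request:
{"fn": "apply_moves", "kwargs": {
  "moves": [
    [[0,0,0],0],
    [[0,0,0],0],
    [[0,0,0],0],
    [[0,0,0],0],
    [[0,0,0],0]
  ],
  "hand": 0.015
}}

```text
time_s: 16.63
tcp_pos: [0.5664, 0.0315, 0.0817]
ee_rot: [[-0.988, 0.155, 0.003], [0.155, 0.988, 0.001], [-0.003, 0.001, -1.0]]
wrist_force: [-0.2, -0.6, 0.9]
gripper_width: 0.705
gripper_force: 0.0
```

Request:
{"fn": "apply_moves", "kwargs": {
  "moves": [
    [[0,0,0],0],
    [[0,0,0],0],
    [[0,0,0],0],
    [[0,0,0],0],
    [[0,0,0],0]
  ]
}}

```text
time_s: 17.05
tcp_pos: [0.5656, 0.0312, 0.08]
ee_rot: [[-0.988, 0.155, -0.0], [0.155, 0.988, -0.0], [0.0, -0.0, -1.0]]
wrist_force: [-0.1, -0.1, -0.1]
gripper_width: 0.33
gripper_force: 0.0
```

Request:
{"fn": "apply_moves", "kwargs": {
  "moves": [
    [[0,0,0],0],
    [[0,0,0],0],
    [[0,0,0],0],
    [[0,0,0],0],
    [[0,0,0],0]
  ]
}}

```text
time_s: 17.47
tcp_pos: [0.5656, 0.0312, 0.08]
ee_rot: [[-0.988, 0.155, -0.0], [0.155, 0.988, -0.0], [0.0, -0.0, -1.0]]
wrist_force: [-0.1, -0.3, -0.4]
gripper_width: 0.288
gripper_force: 30.0
```

Request:
{"fn": "apply_moves", "kwargs": {
  "moves": [
    [[0,0,-0.003],0],
    [[0,0,-0.003],0],
    [[0,0,-0.003],0],
    [[0,0,-0.003],0],
    [[0,0,-0.001],0]
  ]
}}

```text
time_s: 17.88
tcp_pos: [0.5655, 0.0312, 0.0929]
ee_rot: [[-0.988, 0.155, -0.0], [0.155, 0.988, 0.0], [0.0, 0.0, -1.0]]
wrist_force: [1.7, -1.1, -7.0]
gripper_width: 0.292
gripper_force: 30.0
```

Request:
{"fn": "apply_moves", "kwargs": {
  "moves": [
    [[0,0,0],0],
    [[0,0,0],0],
    [[0,0,0],0]
  ]
}}

```text
time_s: 18.13
tcp_pos: [0.5655, 0.0312, 0.0927]
ee_rot: [[-0.988, 0.155, -0.0], [0.155, 0.988, -0.0], [0.0, -0.0, -1.0]]
wrist_force: [2.8, -0.5, -6.5]
gripper_width: 0.288
gripper_force: 30.0
```

```bash
python3 -c "
from h import *
print(r.sense()['wrist_force'])
for n in ('scene','top'):
  p=imaging.capture(n); q=proj(p,[[.565,.03,.11]])[0].astype(int); cv2.imwrite(f'pics/k_{n}.png',cv2.resize(p['frame'][q[1]-50:q[1]+60,q[0]-110:q[0]+50],None,fx=4,fy=4,interpolation=cv2.INTER_CUBIC))"
```

```text
[ 2.82959911 -0.51254361 -6.50691936]
```

View pics/k_scene.png

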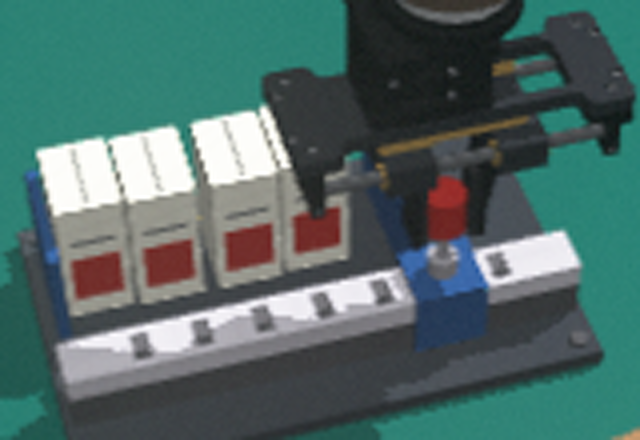

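The crop shows four cartons in the row and the knob raised at (447,210). The 6.5 N pull means about 13 mm of lift, so the plunger is near 0.020. I slide it 36 mm along tool -y.

Request:
{"fn": "apply_moves", "kwargs": {
  "moves": [
    [[0,-0.004,0],0],
    [[0,-0.004,0],0],
    [[0,-0.004,0],0],
    [[0,-0.004,0],0],
    [[0,-0.004,0],0]
  ]
}}

```text
time_s: 18.65
tcp_pos: [0.5624, 0.0112, 0.093]
ee_rot: [[-0.988, 0.155, 0.0], [0.155, 0.988, 0.0], [-0.0, 0.0, -1.0]]
wrist_force: [2.4, 1.7, -6.7]
gripper_width: 0.29
gripper_force: 30.0
```

Request:
{"fn": "apply_moves", "kwargs": {
  "moves": [
    [[0,-0.004,0],0],
    [[0,-0.004,0],0],
    [[0,-0.004,0],0],
    [[0,-0.004,0],0],
    [[0,0,0],0]
  ]
}}

```text
time_s: 19.07
tcp_pos: [0.5599, -0.0051, 0.0931]
ee_rot: [[-0.988, 0.156, -0.0], [0.156, 0.988, -0.0], [0.0, -0.0, -1.0]]
wrist_force: [2.4, 0.7, -7.1]
gripper_width: 0.291
gripper_force: 30.0
```

Request:
{"fn": "apply_moves", "kwargs": {
  "moves": [
    [[0,0,0],0],
    [[0,0,0],0]
  ]
}}

```text
time_s: 19.23
tcp_pos: [0.5599, -0.0051, 0.0931]
ee_rot: [[-0.988, 0.155, -0.0], [0.155, 0.988, -0.001], [0.0, -0.001, -1.0]]
wrist_force: [2.9, -1.6, -6.9]
gripper_width: 0.286
gripper_force: 30.0
```

Request:
{"fn": "apply_moves", "kwargs": {
  "moves": [
    [[0,0,0.003],0],
    [[0,0,0.003],0],
    [[0,0,0.003],0],
    [[0,0,0.003],0],
    [[0,0,0],0]
  ]
}}

```text
time_s: 19.65
tcp_pos: [0.56, -0.0045, 0.081]
ee_rot: [[-0.988, 0.155, -0.0], [0.155, 0.988, -0.0], [0.0, -0.001, -1.0]]
wrist_force: [0.8, -2.3, -0.8]
gripper_width: 0.286
gripper_force: 30.0
```

Force follows the spring (−0.8 N at TCP 0.081), so the pin has entered the hole. I press it home.

Request:
{"fn": "apply_moves", "kwargs": {
  "moves": [
    [[0,0,0.002],0],
    [[0,0,0.002],0],
    [[0,0,0.002],0],
    [[0,0,0.001],0],
    [[0,0,0],0]
  ]
}}

```text
time_s: 20.07
tcp_pos: [0.56, -0.0043, 0.0742]
ee_rot: [[-0.988, 0.155, 0.0], [0.155, 0.988, -0.0], [-0.0, -0.0, -1.0]]
wrist_force: [-0.4, -2.2, 1.9]
gripper_width: 0.291
gripper_force: 30.0
```

Request:
{"fn": "apply_moves", "kwargs": {
  "moves": [
    [[0,0,0.001],0],
    [[0,0,0],0],
    [[0,0,0],0]
  ]
}}

```text
time_s: 20.32
tcp_pos: [0.5601, -0.0043, 0.0732]
ee_rot: [[-0.988, 0.155, 0.0], [0.155, 0.988, -0.0], [-0.0, 0.0, -1.0]]
wrist_force: [-1.1, -2.2, 3.1]
gripper_width: 0.288
gripper_force: 30.0
```

Request:
{"fn": "apply_moves", "kwargs": {
  "moves": [
    [[0,0,0.001],0],
    [[0,0,0.001],0],
    [[0,0,0],0],
    [[0,0,0],0],
    [[0,0,0],0]
  ]
}}

```text
time_s: 20.73
tcp_pos: [0.5601, -0.0043, 0.0725]
ee_rot: [[-0.988, 0.155, 0.001], [0.155, 0.988, -0.0], [-0.001, -0.0, -1.0]]
wrist_force: [-4.4, -0.3, 10.6]
gripper_width: 0.291
gripper_force: 30.0
```

```bash
python3 -c "
from h import *
p=imaging.capture('scene'); q=proj(p,[[.56,-.004,.11]])[0].astype(int); cv2.imwrite('pics/k2.png',cv2.resize(p['frame'][q[1]-50:q[1]+70,q[0]-110:q[0]+60],None,fx=4,fy=4,interpolation=cv2.INTER_CUBIC))"
```

```text
(no output)
```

View pics/k2.png

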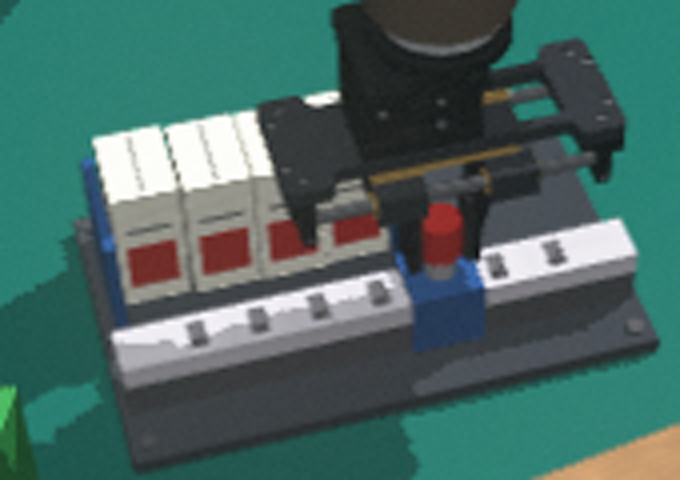

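The picture shows the row closed and flush, with the stop one hole on and the knob at (443,235). It is pressed home, with the force rising to 10.6 N at the end of travel. I hand it in.

```bash
python3 -c "
from station import r
print(r.finish_job())"
```

```text
the job is handed in; nothing more can be done
None
```

The job is handed in, but the station returned no verdict: by the last picture and force readings, all four cartons stand in one flush row, the stop is in the next hole, and the gripper is holding the plunger home with about 10 N.

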